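# Turn a slide drawer round in its sleeve

## Task

One of the two slanted microscope-slide boxes has had its drawer put in back to front, so it sticks out of its sleeve and cannot close. Slide that drawer right out, turn it round end for end, and slide it back in with the pull facing out until it is fully home. Keep the drawer's open side up all the time so that the slides stay in, leave the other box's drawer as it is, and let go at the end.

Things in the scene. Friction and masses are not known exactly. Their poses are not given: they have to be found in the camera images.
- file_a: Fixed slanted slide box whose drawer is back to front: grey sleeve sloping 28 degrees on an aluminium stand 132 x 88 mm, about 100 mm high. It may be the left or the right box. Origin: under the stand's middle, on the bench; x points from the mouth side to the back, z up. The bench in front of the boxes (0.39 to 0.48 m ahead, 0.2 m to either side) is bare: put the drawer down there.
- sleeve_a: Sleeve of file_a: closed at the back, mouth obliquely up on the robot's side. Inside 93 deep, 59 wide, 34.5 mm high, walls 3 mm; a flared lip stands 6 mm out round the mouth. Origin: mouth's inner edge (where the flare ends), mid width, on the inner floor. x points into the sleeve, 28 degrees downward; y level, across; z square to the floor, 28 degrees from vertical.
- drawer_a: The drawer to turn: white open tray 92 long x 56 wide x 32 mm high, 0.14 to 0.24 kg, glass slides fixed in it. In the middle of one end a pull: upright fin 38 long x 10 thick, 5 to 27 mm above the underside. Other end blank. Origin: centre of the 92 mm tray's underside; x from pull end to blank end, z to the open side. At home it has sleeve_a's axes, origin at x = 46 to 47, y = z = 0 there.
- drawer_a_pull (a point): Outer end of the fin of drawer_a, at (-84, 0, 16) mm in its frame. At the start it is inside, against the sleeve's back. The drawer is stiff: it does not run down the sleeve of itself but must be pushed.
- drawer_a_blank (a point): Middle of the blank end of drawer_a, at (46, 0, 16) mm in its frame. At the start it stands about 37 mm out of the sleeve's mouth, 31 mm beyond the lip: the part to take hold of, 56 mm wide, free below and at both sides.
- file_b: The other slanted slide box, fixed, same shape and frame as file_a, on the other side, its drawer correctly home.
- sleeve_b: Sleeve of file_b; shape and frame as sleeve_a.
- drawer_b: Drawer of file_b, same shape and frame as drawer_a, correctly home with its fin outward; leave it alone.

How it is judged:
By the outcome, as a careful person would: the job done as asked, in the order asked, and still so for the second after the job is handed in, with the robot touching nothing.
It also fails if it takes over 58 s, if anything falls off the work surface, if the arm or the gripper's body presses on something with over 40 N, if the wrist force passes 120 N, or if a joint passes its speed limit or range.

## Robot

A 6-joint arm with a two-finger parallel gripper is mounted at the origin on a cart in front of the work surface, level with it; the furniture and walls round the work are solid. World frame = base frame: x ahead of the robot, y to its left, z up, the work surface at z = 0. Lengths are in mm, angles in rad, forces in N, time in s.
With the tool pointing down it reaches from about 275 to 1000 mm from the base axis. Payload 8.4 kg.
Tool frame: the origin (TCP) lies between the finger pads; the fingertips stand r.nose_length ahead of it and the grasp point (between the pads) lies 8 mm behind it (r.nose_length is the distance from the TCP to the fingertips, in mm); y points along the fingers, x is the direction in which the jaws open and shut, and the axes are right-handed (so a half turn about y gives the same grasp; the last joint's range is limited). The gripper opens to 85 mm and grips with 20 to 120 N. Pads are 22 mm wide; open, the fingers measure 114 mm over their backs; the gripper's body (76 mm by 85 mm) begins 54 mm behind the grasp point. The pads swing forward as they close: fully open they stand 13 mm farther back than shut.
Start: joints at [1.151, 0.353, 1.633, -0, 1.155, -0.002], TCP at [253.593, 571.243, 242.281] pointing down, gripper open.
Joint ranges: [-2.63, 2.63], [-0.92, 2.1], [0.06, 2.66], [-1.3, 4.44], [0, 2.69], [-3.02, 3.02]. Speed limits (rad/s): [2.22, 2.22, 2.79, 3.14, 3.14, 3.14].

## Interface

Orientations are given as [roll, pitch, yaw] about the fixed x, y, z axes, in that order (R = Rz(yaw) Ry(pitch) Rx(roll)).
In Python, from rig import r, cams, order gives the robot as it stands. The module is installed in compiled form; this text tells all that it offers.
- The arm moves only by the shell command python3 -m crank 'ROWS' [FORCE]. ROWS is JSON, a list of rows, each a list of 7 numbers: the turn, a rotation vector about the tool's x, y, z in degrees, then the shift along the tool's x, y, z in cm, then the opening, from -1 (shut) to 1 (fully open). A call has exactly 10 rows; each row shifts and turns the pose as measured when the row begins, along the tool's axes as they then stand; what a row does not reach is not made up. A row lasts 1/12 s, in which the tool goes at most 41.7 mm and 7.16 degrees, less where a joint would pass 70% of its speed; a pose out of reach is approached as far as the arm can. A call with a gripper value outside its range is refused whole. The fingers move at their own pace and stop on an object; FORCE is the grip in N (left out, the last holds). Time passes only in rows, so rows that do not move let the fingers close, or fill a call up. It gives the time, the measured TCP pose, the force and the opening at its end, in the units of the state.
- r.sense(): the state, without advancing time (a new reading comes with each control period).
- cams.grab_frame(name): name is "side" or "top"; returns the picture (400x640x3 uint8, blue, green, red); there is no depth.
- cams.camera_info(name): a dict with "intrinsics" (3x3 intrinsics, pixels), "view" (4x4, takes a point from world to camera coordinates). Camera axes: x right, y up, looking along -z (the intrinsics and any distortion apply to the point x, -y, -z); pixel columns grow to the right and rows downward; lengths in mm; the calibration is good to about 2 mm. A picture is of the moment at which its call begins. camera_info takes no time and is no camera call.
- order.sign_off(): hands the job in, once; it reports no verdict.
The state is a dict: "clock": time; "qpos": joint angles; "qvel": joint speeds; "joint_efforts": joint torques, N m; "eef_pos": TCP position; "tcp_rot": TCP orientation; "contact_force": force on the tool from outside, world axes, zero at the start; "wrist_torque": the same for the moment, N m; "opening": opening from 0.0 (shut) to 1.0 (fully open).
Only numpy, scipy, OpenCV 4.12 (cv2) and the standard library are available. Lean on these libraries where they do the work, as an engineer would, in place of code of your own. Each camera call takes 0.05 s, during which the arm holds its last target.

## Working session

There is one attempt and no reset: what is moved stays moved. The work goes in short steps, Python scripts to look and compute and a shell command to move; the robot and the scene stay as the last step left them, time stands still between calls to the robot, and variables do not carry over. Pictures are saved under pics/ and viewed, and the job is handed in when it is done.

```bash
mkdir -p pics; python3 - <<'E'
from rig import r,cams,order
import cv2
print(r.sense(), r.nose_length)
for n in ("side","top"):
    im=cams.grab_frame(n); cv2.imwrite(f"pics/{n}0.png",im)
    print(n,cams.camera_info(n))
E
```

```text
{'clock': 0.0, 'qpos': array([ 1.15060565e+00,  3.53690320e-01,  1.63411982e+00,  1.29077718e-05,
        1.15518727e+00, -2.42016082e-03]), 'qvel': array([ 0.00023828,  0.00012384,  0.00030759, -0.00095709, -0.0016257 ,
       -0.00065864]), 'joint_efforts': array([ 6.53367060e-04, -6.05246472e+01, -3.42065620e+01,  1.43457351e-04,
        9.15819575e-03,  3.80332301e-05]), 'eef_pos': array([253.40148509, 570.83251661, 241.54145052]), 'tcp_rot': array([-1.57078113e+00,  1.40472134e-03,  1.15302060e+00]), 'contact_force': array([0.00706557, 0.90362558, 0.22629849]), 'wrist_torque': array([ 6.59101541e-02,  3.79645376e-02, -5.71194868e-05]), 'opening': 1.0008758690753388} 11.0
side {'intrinsics': array([[381.86098614,   0.        , 327.98623761],
       [  0.        , 381.86098614, 199.70569553],
       [  0.        ,   0.        ,   1.        ]]), 'view': array([[-9.71877404e-01,  2.34754256e-01,  1.85674929e-02,
         5.73853291e+02],
       [-1.56246570e-01, -7.01827216e-01,  6.95000408e-01,
         4.17696505e+01],
       [ 1.76185476e-01,  6.72554085e-01,  7.18769560e-01,
        -1.01865952e+03],
       [ 0.00000000e+00,  0.00000000e+00,  0.00000000e+00,
         1.00000000e+00]])}
top {'intrinsics': array([[398.32319426,   0.        , 311.43135693],
       [  0.        , 398.32319426, 204.06331526],
       [  0.        ,   0.        ,   1.        ]]), 'view': array([[ 2.77970482e-02, -9.99426551e-01, -1.93362955e-02,
        -2.41664314e+01],
       [ 9.91738119e-01,  2.51495108e-02,  1.25789527e-01,
        -6.30096402e+02],
       [-1.25231094e-01, -2.26731189e-02,  9.91868491e-01,
        -8.62534709e+02],
       [ 0.00000000e+00,  0.00000000e+00,  0.00000000e+00,
         1.00000000e+00]])}
```

View pics/side0.png

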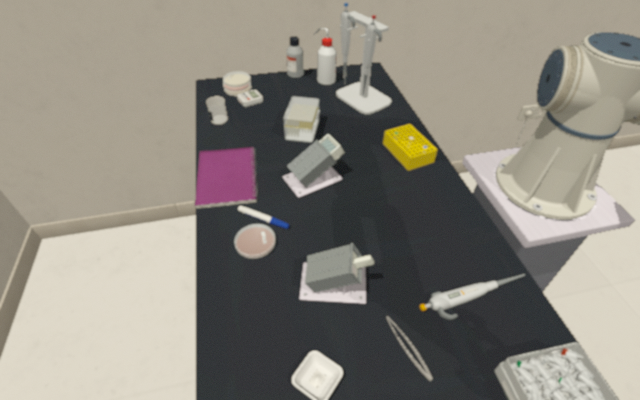

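View pics/top0.png

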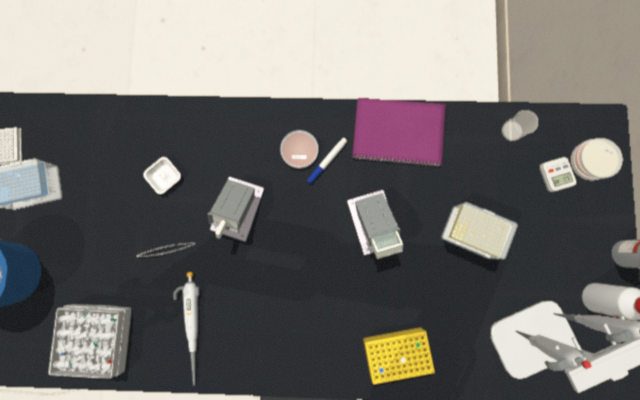

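Both views show two boxes. The one at top pixel (375,225), side pixel (315,162), has the white tray sticking out, so it is file_a, on the robot's right. The other, at top pixel (235,210), has its fin out. I'll zoom in on file_a.

```bash
python3 - <<'E'
import cv2
a=cv2.imread("pics/top0.png")[180:270,335:415]; b=cv2.imread("pics/side0.png")[125:200,275:355]
cv2.imwrite("pics/za.png",cv2.resize(a,None,fx=6.5,fy=6.5,interpolation=cv2.INTER_CUBIC))
cv2.imwrite("pics/zb.png",cv2.resize(b,None,fx=7.5,fy=7.5,interpolation=cv2.INTER_CUBIC))
E
```

```text
(no output)
```

View pics/za.png

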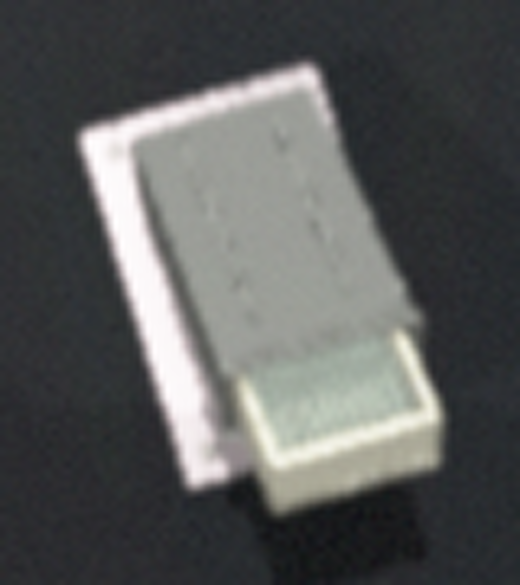

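View pics/zb.png

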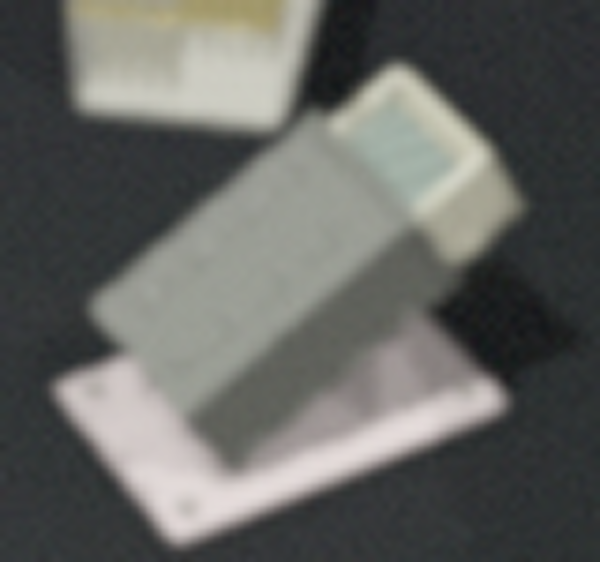

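```bash
cat > h.py <<'E'
import numpy as np
from rig import r,cams,order
I={n:cams.camera_info(n) for n in("side","top")}
def ray(n,px):
    K=I[n]["intrinsics"];V=I[n]["view"];R=V[:3,:3];c=-R.T@V[:3,3]
    d=np.array([(px[0]-K[0,2])/K[0,0],-(px[1]-K[1,2])/K[1,1],-1.]);d=R.T@d
    return c,d/np.linalg.norm(d)
def plane(n,px,z):
    c,d=ray(n,px);return c+d*(z-c[2])/d[2]
def tri(pt,ps):
    c1,d1=ray("top",pt);c2,d2=ray("side",ps)
    s=np.linalg.lstsq(np.array([d1,-d2]).T,c2-c1,rcond=None)[0]
    a=c1+s[0]*d1;b=c2+s[1]*d2
    return (a+b)/2,np.linalg.norm(a-b)
def proj(n,P):
    K=I[n]["intrinsics"];V=I[n]["view"];q=V[:3,:3]@P+V[:3,3]
    return np.array([K[0,0]*q[0]/-q[2]+K[0,2],-K[1,1]*q[1]/-q[2]+K[1,2]])
E
python3 - <<'E'
from h import *
zt=lambda x,y:((x+.5)/6.5-.5+335,(y+.5)/6.5-.5+180)
zs=lambda x,y:((x+.5)/7.5-.5+275,(y+.5)/7.5-.5+125)
for nm,t,s in [("topL",(268,466),(495,158)),("topR",(442,416),(400,62)),("botL",(278,512),(525,207)),
  ("standBackL",(82,132),(178,548)),("standBackR",(315,66),(52,388)),("standFrontL",(190,490),(510,402)),("sleeveBackTopL",(133,150),(192,415)),("sleeveBackTopR",(310,90),(92,305))]:
    p,e=tri(zt(*t),zs(*s)); print(nm,p.round(1),round(e,1))
E
```

```text
topL [ 526.6 -143.9  106. ] 1.9
topR [ 544.8 -198.6  108.3] 0.0
botL [ 512.4 -151.4   76.9] 1.3
standBackL [646.6 -90.4   1.7] 1.6
standBackR [ 674.3 -174.7    4.3] 2.1
standFrontL [ 519.4 -130.6    6.8] 0.2
sleeveBackTopL [ 635.9 -105.5   46.6] 1.4
sleeveBackTopR [ 658.8 -166.3   47.1] 2.3
```

```bash
cat >> h.py <<'E'
from scipy.spatial.transform import Rotation as Ro
yawA=np.radians(18.); sl=np.radians(28)
def frame(yaw,tilt):  # columns x,y,z ; x tilted down
    return (Ro.from_euler('z',yaw)*Ro.from_euler('y',tilt)).as_matrix()
SA=frame(yawA,sl); OA=np.array([552.5,-165.8,61.5])
def cur():
    s=r.sense(); return s,np.array(s["eef_pos"]),Ro.from_euler('xyz',s["tcp_rot"])
def toolR(F,flip=1): # tool y=-Fz, tool z = flip*Fx
    z=flip*F[:,0];y=-F[:,2];return Ro.from_matrix(np.array([np.cross(y,z),y,z]).T)
def plan(P,R,n,grip=1):
    s,p,q=cur(); P=np.array(P,float)
    rv=(q.inv()*R).as_rotvec(); st=Ro.from_rotvec(rv/n)
    print("t",round(s["clock"],2),"tot deg",np.degrees(rv).round(1),"dist",np.linalg.norm(P-p).round(1), "tool mm",q.inv().apply(P-p).round(1))
    d=(P-p)/n
    for i in range(n):
        print([*np.degrees(rv/n).round(2),*(q.inv().apply(d)/10).round(2),grip]); q=q*st
def show():
    s,p,q=cur();print("t",round(s["clock"],2),"p",p.round(1),"q",np.round(s["qpos"],2),"f",np.round(s["contact_force"],1),"op",round(s["opening"],3)); return s,p,q
E
python3 - <<'E'
from h import *
R=toolR(SA); P=OA+SA@[-21.5,0,92]
print(P); plan(P,R,23)
E
```

```text
[ 575.52318616 -158.31931335  152.82481714]
t 0.1 tot deg [-12.8 134.6  33.5] dist 802.1 tool mm [-535.7   89.5 -590.2]
[np.float64(-0.56), np.float64(5.85), np.float64(1.46), np.float64(-2.33), np.float64(0.39), np.float64(-2.57), 1]
[np.float64(-0.56), np.float64(5.85), np.float64(1.46), np.float64(-2.04), np.float64(0.47), np.float64(-2.79), 1]
[np.float64(-0.56), np.float64(5.85), np.float64(1.46), np.float64(-1.74), np.float64(0.55), np.float64(-2.97), 1]
[np.float64(-0.56), np.float64(5.85), np.float64(1.46), np.float64(-1.41), np.float64(0.62), np.float64(-3.13), 1]
[np.float64(-0.56), np.float64(5.85), np.float64(1.46), np.float64(-1.07), np.float64(0.68), np.float64(-3.25), 1]
[np.float64(-0.56), np.float64(5.85), np.float64(1.46), np.float64(-0.71), np.float64(0.73), np.float64(-3.33), 1]
[np.float64(-0.56), np.float64(5.85), np.float64(1.46), np.float64(-0.35), np.float64(0.78), np.float64(-3.38), 1]
[np.float64(-0.56), np.float64(5.85), np.float64(1.46), np.float64(0.02), np.float64(0.82), np.float64(-3.39), 1]
[np.float64(-0.56), np.float64(5.85), np.float64(1.46), np.fl
[... 942 characters left out ...]
.float64(-1.9), 1]
[np.float64(-0.56), np.float64(5.85), np.float64(1.46), np.float64(3.03), np.float64(0.65), np.float64(-1.59), 1]
[np.float64(-0.56), np.float64(5.85), np.float64(1.46), np.float64(3.2), np.float64(0.59), np.float64(-1.26), 1]
[np.float64(-0.56), np.float64(5.85), np.float64(1.46), np.float64(3.32), np.float64(0.52), np.float64(-0.93), 1]
[np.float64(-0.56), np.float64(5.85), np.float64(1.46), np.float64(3.41), np.float64(0.44), np.float64(-0.58), 1]
[np.float64(-0.56), np.float64(5.85), np.float64(1.46), np.float64(3.46), np.float64(0.35), np.float64(-0.22), 1]
[np.float64(-0.56), np.float64(5.85), np.float64(1.46), np.float64(3.47), np.float64(0.27), np.float64(0.14), 1]
```

```bash
python3 -m crank '[[0,6.9,0,-2.8,0,-2.8,1],[0,6.9,0,-2.5,0,-3.1,1],[0,6.9,0,-2.1,0,-3.4,1],[0,6.9,0,-1.7,0,-3.6,1],[0,6.9,0,-1.2,0,-3.8,1],[0,6.9,0,-0.8,0,-3.9,1],[0,6.9,0,-0.3,0,-4,1],[0,6.9,0,0.2,0,-4,1],[0,6.9,0,0.7,0,-3.9,1],[0,6.9,0,1.1,0,-3.8,1]]' 100
python3 - <<'E'
from h import *
show()
R=toolR(SA); P=OA+SA@[-21.5,0,110]
plan(P,R,20)
E
```

```text
clock: 0.93
eef_pos: [386.5, 186.5, 237.8]
tcp_rot: [-1.572, 0.002, -0.087]
contact_force: [0.8, -0.5, 0.4]
opening: 1.0
t 0.93 p [386.5 186.5 237.8] q [0.45 0.05 2.03 0.   1.06 0.53] f [ 0.8 -0.5  0.4] op 1.0
t 0.93 tot deg [-24.6  65.6  16.3] dist 400.9 tool mm [ 226.4   69.  -323.6]
[np.float64(-1.23), np.float64(3.28), np.float64(0.81), np.float64(1.13), np.float64(0.35), np.float64(-1.62), 1]
[np.float64(-1.23), np.float64(3.28), np.float64(0.81), np.float64(1.23), np.float64(0.36), np.float64(-1.54), 1]
[np.float64(-1.23), np.float64(3.28), np.float64(0.81), np.float64(1.32), np.float64(0.38), np.float64(-1.46), 1]
[np.float64(-1.23), np.float64(3.28), np.float64(0.81), np.float64(1.41), np.float64(0.39), np.float64(-1.38), 1]
[np.float64(-1.23), np.float64(3.28), np.float64(0.81), np.float64(1.49), np.float64(0.4), np.float64(-1.28), 1]
[np.float64(-1.23), np.float64(3.28), np.float64(0.81), np.float64(1.56), np.float64(0.4), np.float64(-1.19), 1]
[np.float64(-1.23), np.float64(3.28), np.float64(0.81), np.float64(1.63), np.float64(0.4), np.float64(-1.09), 1]
[np.float64(-1.23)
[... 753 characters left out ...]
 np.float64(-0.3), 1]
[np.float64(-1.23), np.float64(3.28), np.float64(0.81), np.float64(1.97), np.float64(0.3), np.float64(-0.18), 1]
[np.float64(-1.23), np.float64(3.28), np.float64(0.81), np.float64(1.98), np.float64(0.28), np.float64(-0.06), 1]
[np.float64(-1.23), np.float64(3.28), np.float64(0.81), np.float64(1.99), np.float64(0.25), np.float64(0.06), 1]
[np.float64(-1.23), np.float64(3.28), np.float64(0.81), np.float64(1.98), np.float64(0.22), np.float64(0.17), 1]
[np.float64(-1.23), np.float64(3.28), np.float64(0.81), np.float64(1.97), np.float64(0.19), np.float64(0.29), 1]
[np.float64(-1.23), np.float64(3.28), np.float64(0.81), np.float64(1.96), np.float64(0.15), np.float64(0.41), 1]
```

```bash
python3 -m crank '[[-2.4,6.5,1.6,2.3,0.7,-3.2,1],[-2.4,6.5,1.6,2.7,0.75,-2.85,1],[-2.4,6.5,1.6,3,0.8,-2.5,1],[-2.4,6.5,1.6,3.3,0.8,-2.1,1],[-2.4,6.5,1.6,3.55,0.8,-1.65,1],[-2.4,6.5,1.6,3.75,0.75,-1.2,1],[-2.4,6.5,1.6,3.85,0.7,-0.7,1],[-2.4,6.5,1.6,3.9,0.6,-0.25,1],[-2.4,6.5,1.6,3.95,0.5,0.2,1],[-2.4,6.5,1.6,3.9,0.4,0.7,1]]'
python3 - <<'E'
from h import *
import cv2
show()
R=toolR(SA); P=OA+SA@[-21.5,0,12]
plan(P,R,1)
for n in("side","top"): cv2.imwrite(f"pics/{n}1.png",cams.grab_frame(n)[100:300,230:470])
a=[cv2.resize(cv2.imread(f"pics/{n}1.png"),None,fx=3,fy=3) [:,:] for n in("side","top")]
cv2.imwrite("pics/s1.png",a[0]);cv2.imwrite("pics/t1.png",a[1])
E
```

```text
clock: 1.77
eef_pos: [592.2, -168.0, 163.8]
tcp_rot: [-2.047, 0.004, -1.257]
contact_force: [1.0, 0.4, 0.3]
opening: 0.998
t 1.77 p [ 592.2 -168.   163.8] q [-0.17  0.65  1.43 -0.21  1.5   1.15] f [1.  0.4 0.3] op 0.998
t 1.77 tot deg [-0.7  0.1 -0.2] dist 97.0 tool mm [-13.9  95.7  -7.4]
[np.float64(-0.72), np.float64(0.07), np.float64(-0.24), np.float64(-1.39), np.float64(9.57), np.float64(-0.74), 1]
```

View pics/s1.png

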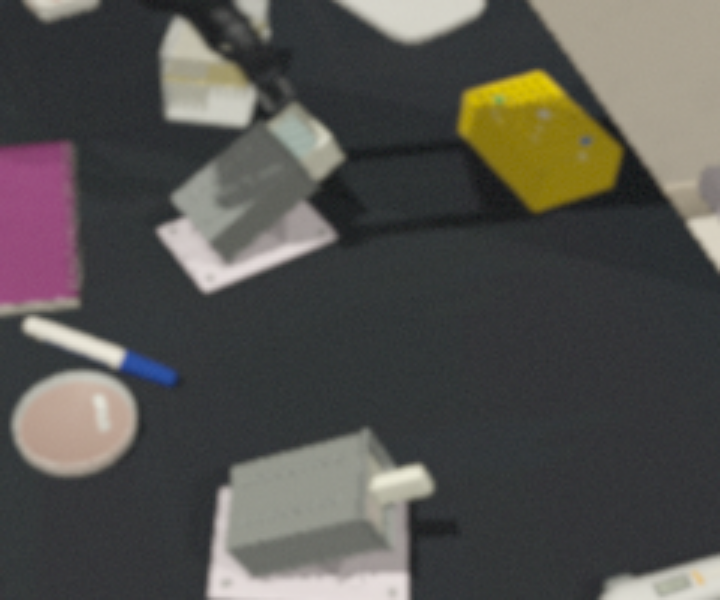

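View pics/t1.png

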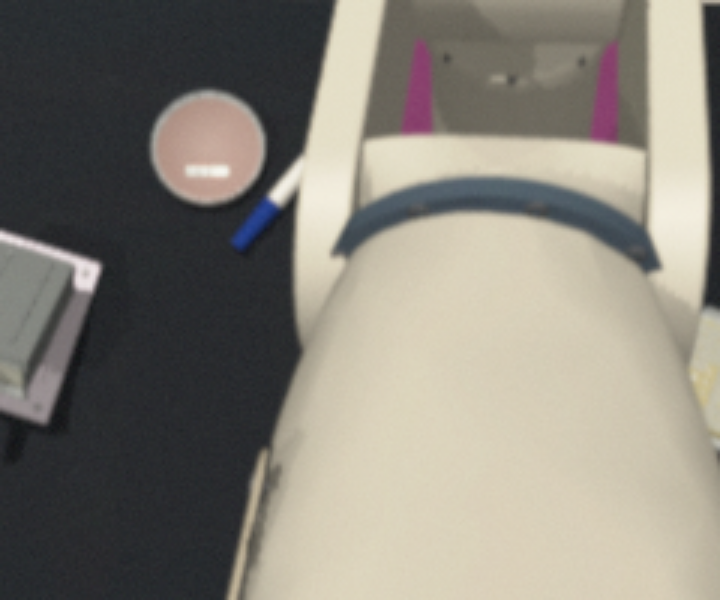

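```bash
python3 -m crank '[[-0.7,0,-0.2,-1.3,0.5,-0.7,1],[0,0,0,0,1.1,0,1],[0,0,0,0,1.1,0,1],[0,0,0,0,1.1,0,1],[0,0,0,0,1.1,0,1],[0,0,0,0,1.1,0,1],[0,0,0,0,0.9,0,1],[0,0,0,0,0.7,0,1],[0,0,0,0,0,0,1],[0,0,0,0,0,0,1]]'
python3 - <<'E'
from h import *
import cv2
show()
R=toolR(SA); P=OA+SA@[-21.5,0,12]
plan(P,R,1)
im=cams.grab_frame("side")[110:200,270:390]
cv2.imwrite("pics/s2.png",cv2.resize(im,None,fx=6,fy=6,interpolation=cv2.INTER_CUBIC))
E
```

```text
clock: 2.7
eef_pos: [540.1, -167.8, 89.5]
tcp_rot: [-2.065, 0.005, -1.253]
contact_force: [-0.0, 0.4, 0.8]
opening: 0.997
t 2.7 p [ 540.1 -167.8   89.5] q [-0.17  0.67  1.58 -0.23  1.34  1.18] f [-0.   0.4  0.8] op 0.997
t 2.7 tot deg [ 0.3  0.3 -0.1] dist 7.6 tool mm [1.9 6.8 2.6]
[np.float64(0.3), np.float64(0.34), np.float64(-0.13), np.float64(0.19), np.float64(0.68), np.float64(0.26), 1]
```

View pics/s2.png

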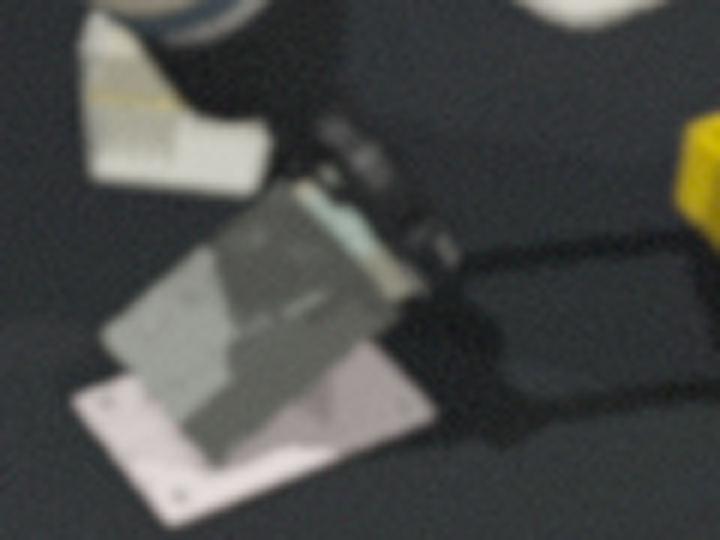

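```bash
python3 - <<'E'
from h import *
s,p,q=cur()
f=lambda P:((proj("side",P)-[270,110])*6).round(0)
for x in(-43,-57):
  for y in (-2,11):
    for z in(-11,0,11): print(x,y,z,f(p+q.apply([x,y,z])))
for x in(-37,-6):print("rim",x,f(OA+SA@[x,28,32]),f(OA+SA@[x,28,0]))
E
```

```text
-43 -2 -11 [448. 250.]
-43 -2 0 [428. 267.]
-43 -2 11 [408. 285.]
-43 11 -11 [459. 267.]
-43 11 0 [439. 284.]
-43 11 11 [419. 301.]
-57 -2 -11 [467. 268.]
-57 -2 0 [447. 286.]
-57 -2 11 [426. 304.]
-57 11 -11 [478. 285.]
-57 11 0 [458. 303.]
-57 11 11 [438. 320.]
rim -37 [420. 210.] [447. 252.]
rim -6 [363. 259.] [391. 300.]
```

```bash
python3 -m crank '[[0.3,0.3,0,0.2,0.3,0.2,1],[0,0,0,0,0.4,0,1],[0,0,0,0,0,0,1],[0,0,0,0,0,0,0.3],[0,0,0,0,0,0,0.1],[0,0,0,0,0,0,0],[0,0,0,0,0,0,-0.2],[0,0,0,0,0,0,-0.4],[0,0,0,0,0,0,-0.4],[0,0,0,0,0,0,-0.4]]' 60
python3 - <<'E'
from h import *
show()
R=toolR(SA); P=OA+SA@[-21.5,0,12]
plan(P,R,1)
E
```

```text
clock: 3.58
eef_pos: [541.7, -170.6, 83.0]
tcp_rot: [-2.055, 0.0, -1.258]
contact_force: [-0.3, -1.1, -0.8]
opening: 0.645
t 3.58 p [ 541.7 -170.6   83. ] q [-0.18  0.68  1.58 -0.23  1.32  1.19] f [-0.3 -1.1 -0.8] op 0.645
t 3.58 tot deg [-0.3 -0.  -0. ] dist 2.2 tool mm [-1.3  1.4 -1. ]
[np.float64(-0.25), np.float64(-0.04), np.float64(-0.05), np.float64(-0.13), np.float64(0.14), np.float64(-0.1), 1]
```

```bash
python3 -m crank '[[0,0,0,0,0,0,-1],[0,0,0,0,0,0,-1],[0,0,0,0,0,-0.3,-1],[0,0,0,0,0,-0.5,-1],[0,0,0,0,0,-0.5,-1],[0,0,0,0,0,-0.5,-1],[0,0,0,0,0,-0.5,-1],[0,0,0,0,0,-0.5,-1],[0,0,0,0,0,-0.5,-1],[0,0,0,0,0,0,-1]]' 70
python3 - <<'E'
from h import *
import cv2
show()
print(SA.T@(cur()[1]-OA))
im=cams.grab_frame("side")[100:200,270:390]
cv2.imwrite("pics/s3.png",cv2.resize(im,None,fx=6,fy=6,interpolation=cv2.INTER_CUBIC))
E
```

```text
clock: 4.42
eef_pos: [511.0, -180.6, 100.1]
tcp_rot: [-2.054, 0.0, -1.258]
contact_force: [0.2, 0.3, -1.8]
opening: 0.642
t 4.42 p [ 511.  -180.6  100.1] q [-0.2   0.62  1.65 -0.24  1.31  1.17] f [ 0.2  0.3 -1.8] op 0.642
[-57.05732288  -1.25297393  13.4330307 ]
```

View pics/s3.png

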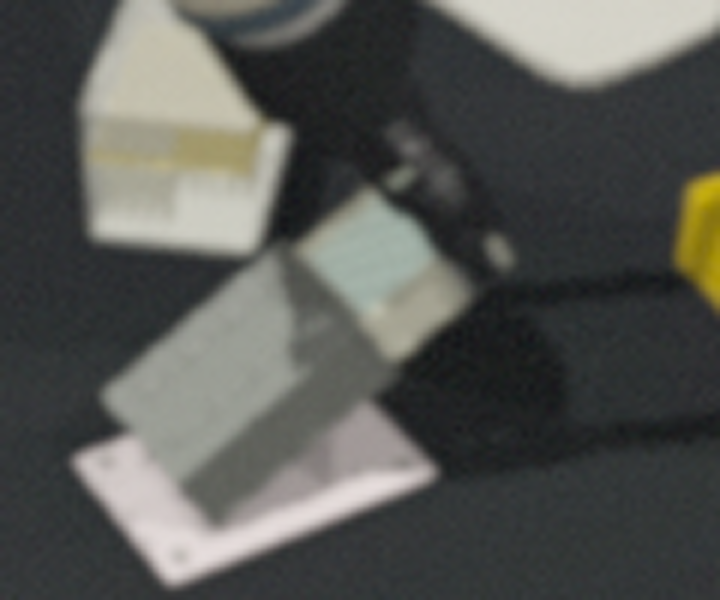

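The tray is sliding out with the gripper: the rim is at (410,190)–(470,290) in the zoom. I'll keep pulling.

```bash
python3 -m crank '[[0,0,0,0,0,-0.9,-1],[0,0,0,0,0,-0.9,-1],[0,0,0,0,0,-0.9,-1],[0,0,0,0,0,-0.9,-1],[0,0,0,0,0,-0.9,-1],[0,0,0,0,0,-0.9,-1],[0,0,0,0,0,-0.9,-1],[0,0,0,0,0,-0.9,-1],[0,0,0,0,0,-0.9,-1],[0,0,0,0,0,-0.9,-1]]'
python3 - <<'E'
from h import *
import cv2
show()
print(SA.T@(cur()[1]-OA))
im=cams.grab_frame("side")[80:200,270:410]
cv2.imwrite("pics/s4.png",cv2.resize(im,None,fx=5,fy=5,interpolation=cv2.INTER_CUBIC))
E
```

```text
clock: 5.3
eef_pos: [427.2, -207.2, 145.4]
tcp_rot: [-2.055, 0.001, -1.258]
contact_force: [-0.7, 0.4, -2.7]
opening: 0.643
t 5.3 p [ 427.2 -207.2  145.4] q [-0.27  0.47  1.8  -0.27  1.3   1.11] f [-0.7  0.4 -2.7] op 0.643
[-155.95597248   -0.64251443   12.12633991]
```

View pics/s4.png

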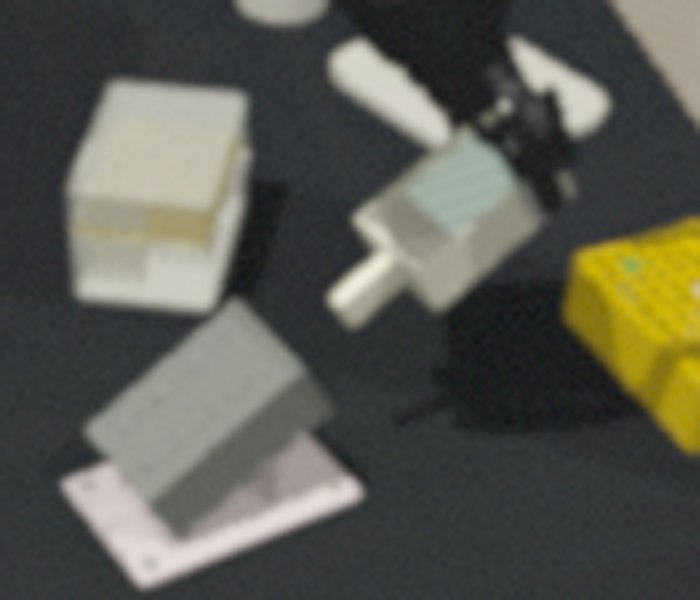

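```bash
python3 - <<'E'
from h import *
plan([430,-90,60],toolR(frame(np.pi/2,0)),15,-1)
E
```

```text
t 5.35 tot deg [ 24.  -70.6 -17.5] dist 145.9 tool mm [-110.6   57.6   75.8]
[np.float64(1.6), np.float64(-4.7), np.float64(-1.17), np.float64(-0.74), np.float64(0.38), np.float64(0.51), -1]
[np.float64(1.6), np.float64(-4.7), np.float64(-1.17), np.float64(-0.7), np.float64(0.38), np.float64(0.55), -1]
[np.float64(1.6), np.float64(-4.7), np.float64(-1.17), np.float64(-0.66), np.float64(0.39), np.float64(0.6), -1]
[np.float64(1.6), np.float64(-4.7), np.float64(-1.17), np.float64(-0.62), np.float64(0.39), np.float64(0.64), -1]
[np.float64(1.6), np.float64(-4.7), np.float64(-1.17), np.float64(-0.57), np.float64(0.4), np.float64(0.68), -1]
[np.float64(1.6), np.float64(-4.7), np.float64(-1.17), np.float64(-0.52), np.float64(0.41), np.float64(0.71), -1]
[np.float64(1.6), np.float64(-4.7), np.float64(-1.17), np.float64(-0.47), np.float64(0.42), np.float64(0.74), -1]
[np.float64(1.6), np.float64(-4.7), np.float64(-1.17), np.float64(-0.42), np.float64(0.43), np.float64(0.77), -1]
[np.float64(1.6), np.float64(-4.7), np.float64(-1.17), np.float64(-0.36), np.float64(0.44), np.float64(0.79), -1]
[np.float64(1.6), np.float64(-4.7), np.float64(-1.17), np.float64(-0.31), np.float64(0.46), np.float64(0.8), -1]
[np.float64(1.6), np.float64(-4.7), np.float64(-1.17), np.float64(-0.25), np.float64(0.47), np.float64(0.81), -1]
[np.float64(1.6), np.float64(-4.7), np.float64(-1.17), np.float64(-0.19), np.float64(0.49), np.float64(0.82), -1]
[np.float64(1.6), np.float64(-4.7), np.float64(-1.17), np.float64(-0.14), np.float64(0.51), np.float64(0.82), -1]
[np.float64(1.6), np.float64(-4.7), np.float64(-1.17), np.float64(-0.08), np.float64(0.53), np.float64(0.81), -1]
[np.float64(1.6), np.float64(-4.7), np.float64(-1.17), np.float64(-0.03), np.float64(0.55), np.float64(0.8), -1]
```

```bash
python3 -m crank '[[1.6,-4.7,-1.2,-0.7,0,0.3,-1],[1.6,-4.7,-1.2,-0.7,0.2,0.4,-1],[1.6,-4.7,-1.2,-0.7,0.4,0.6,-1],[1.6,-4.7,-1.2,-0.6,0.4,0.6,-1],[1.6,-4.7,-1.2,-0.6,0.4,0.7,-1],[1.6,-4.7,-1.2,-0.5,0.4,0.7,-1],[1.6,-4.7,-1.2,-0.5,0.4,0.7,-1],[1.6,-4.7,-1.2,-0.4,0.4,0.8,-1],[1.6,-4.7,-1.2,-0.4,0.4,0.8,-1],[1.6,-4.7,-1.2,-0.3,0.4,0.8,-1]]'
python3 - <<'E'
from h import *
show()
plan([430,-90,50],toolR(frame(np.pi/2,0)),6,-1)
E
```

```text
clock: 6.18
eef_pos: [427.5, -128.2, 97.7]
tcp_rot: [-1.717, 0.056, -0.38]
contact_force: [0.5, -0.1, -1.9]
opening: 0.645
t 6.18 p [ 427.5 -128.2   97.7] q [-0.2   0.33  2.08 -0.18  0.82  0.31] f [ 0.5 -0.1 -1.9] op 0.645
t 6.18 tot deg [  7.7 -21.5  -4.7] dist 61.2 tool mm [-9.2 42.5 43.1]
[np.float64(1.28), np.float64(-3.59), np.float64(-0.79), np.float64(-0.15), np.float64(0.71), np.float64(0.72), -1]
[np.float64(1.28), np.float64(-3.59), np.float64(-0.79), np.float64(-0.12), np.float64(0.72), np.float64(0.71), -1]
[np.float64(1.28), np.float64(-3.59), np.float64(-0.79), np.float64(-0.08), np.float64(0.74), np.float64(0.7), -1]
[np.float64(1.28), np.float64(-3.59), np.float64(-0.79), np.float64(-0.05), np.float64(0.75), np.float64(0.69), -1]
[np.float64(1.28), np.float64(-3.59), np.float64(-0.79), np.float64(-0.02), np.float64(0.77), np.float64(0.67), -1]
[np.float64(1.28), np.float64(-3.59), np.float64(-0.79), np.float64(0.01), np.float64(0.78), np.float64(0.66), -1]
```

```bash
python3 -m crank '[[1.3,-3.6,-0.8,-0.2,0.7,0.7,-1],[1.3,-3.6,-0.8,-0.1,0.7,0.7,-1],[1.3,-3.6,-0.8,-0.1,0.7,0.7,-1],[1.3,-3.6,-0.8,-0.1,0.8,0.7,-1],[1.3,-3.6,-0.8,0,0.8,0.7,-1],[1.3,-3.6,-0.8,0,0.8,0.7,-1],[0,0,0,0,0.5,0,-1],[0,0,0,0,0.5,0,-1],[0,0,0,0,0,0,-1],[0,0,0,0,0,0,-1]]'
python3 - <<'E'
from h import *
import cv2
show()
plan([430,-90,15],toolR(frame(np.pi/2,0)),1,-1)
im=cams.grab_frame("side")[80:240,270:450]
cv2.imwrite("pics/s5.png",cv2.resize(im,None,fx=4,fy=4,interpolation=cv2.INTER_CUBIC))
E
```

```text
clock: 7.02
eef_pos: [427.5, -87.5, 38.7]
tcp_rot: [-1.565, -0.007, 0.022]
contact_force: [-0.2, -0.4, -1.6]
opening: 0.64
t 7.02 p [427.5 -87.5  38.7] q [-0.21  0.39  2.18  0.01  0.56 -0.24] f [-0.2 -0.4 -1.6] op 0.64
t 7.02 tot deg [-0.3  1.3  0.4] dist 23.9 tool mm [ 2.3 23.7 -2.7]
[np.float64(-0.33), np.float64(1.25), np.float64(0.38), np.float64(0.23), np.float64(2.37), np.float64(-0.27), -1]
```

View pics/s5.png

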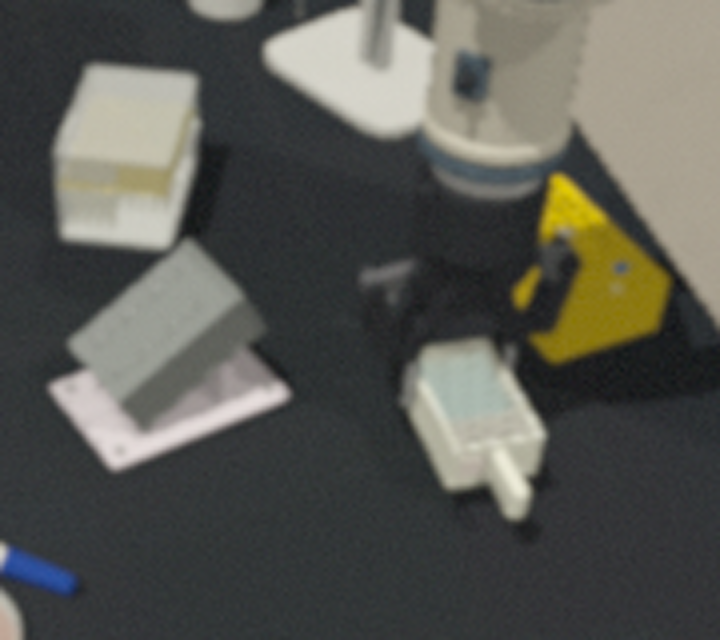

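The drawer is level, fin at zoom (510,490) pointing to +y, clear above the bench. I'll lower it.

```bash
python3 -m crank '[[-0.3,1.2,0.4,0,0.6,0,-1],[0,0,0,0,0.6,0,-1],[0,0,0,0,0.4,0,-1],[0,0,0,0,0.3,0,-1],[0,0,0,0,0.1,0,-1],[0,0,0,0,0,0,-1],[0,0,0,0,0.1,0,-1],[0,0,0,0,0.1,0,-1],[0,0,0,0,0,0,-1],[0,0,0,0,0,0,-1]]'
python3 -c "
from h import *
show()"
```

```text
clock: 7.9
eef_pos: [429.5, -88.2, 16.8]
tcp_rot: [-1.572, -0.003, -0.0]
contact_force: [0.8, -0.6, -1.9]
opening: 0.641
t 7.9 p [429.5 -88.2  16.8] q [-0.21  0.44  2.18 -0.    0.51 -0.2 ] f [ 0.8 -0.6 -1.9] op 0.641
```

```bash
python3 -m crank '[[0,0,0,0,0.1,0,-1],[0,0,0,0,0.1,0,-1],[0,0,0,0,0,0,-1],[0,0,0,0,0.1,0,-1],[0,0,0,0,0,0,-1],[0,0,0,0,0.1,0,-1],[0,0,0,0,0,0,-1],[0,0,0,0,0,0,-1],[0,0,0,0,0,0,-1],[0,0,0,0,0,0,-1]]'
python3 -c "
from h import *
show()"
```

```text
clock: 8.73
eef_pos: [429.9, -88.3, 14.0]
tcp_rot: [-1.572, -0.003, -0.0]
contact_force: [-0.1, 0.3, -0.7]
opening: 0.643
t 8.73 p [429.9 -88.3  14. ] q [-0.21  0.45  2.18 -0.    0.51 -0.2 ] f [-0.1  0.3 -0.7] op 0.643
```

```bash
python3 -m crank '[[0,0,0,0,0.1,0,-1],[0,0,0,0,0,0,-1],[0,0,0,0,0,0,-0.2],[0,0,0,0,0,0,0],[0,0,0,0,0,0,0.3],[0,0,0,0,0,0,0.6],[0,0,0,0,0,0,1],[0,0,0,0,0,0,1],[0,0,0,0,0,0,1],[0,0,0,0,0,0,1]]'
python3 -c "
from h import *
show()"
```

```text
clock: 9.57
eef_pos: [430.4, -88.5, 13.5]
tcp_rot: [-1.572, -0.004, -0.0]
contact_force: [-0.4, -0.0, 0.1]
opening: 1.003
t 9.57 p [430.4 -88.5  13.5] q [-0.21  0.45  2.18 -0.    0.51 -0.2 ] f [-0.4 -0.   0.1] op 1.003
```

Released. Next I lift off and move aside, so the top camera can see the drawer.

```bash
python3 -m crank '[[0,0,0,0,-0.5,0,1],[0,0,0,0,-1,0,1],[0,0,0,0,-2,0,1],[0,0,0,0,-3,0,1],[0,0,0,0,-3,0,1],[0,0,0,0,-3,0.5,1],[0,0,0,0,0,4,1],[0,0,0,0,0,4,1],[0,0,0,0,0,4,1],[0,0,0,0,0,4,1]]'
python3 - <<'E'
from h import *
import cv2
show()
for n,(y,x) in dict(side=(130,320),top=(190,230)).items():
  im=cams.grab_frame(n);cv2.imwrite(f"pics/full6{n}.png",im)
  cv2.imwrite(f"pics/6{n}.png",cv2.resize(im[y:y+150,x:x+150],None,fx=4,fy=4,interpolation=cv2.INTER_CUBIC))
E
```

```text
clock: 10.4
eef_pos: [431.7, 76.2, 152.8]
tcp_rot: [-1.571, -0.011, -0.012]
contact_force: [1.5, -1.3, 0.0]
opening: 0.995
t 10.4 p [431.7  76.2 152.8] q [ 0.17  0.18  2.11 -0.    0.84  0.19] f [ 1.5 -1.3  0. ] op 0.995
```

View pics/6side.png

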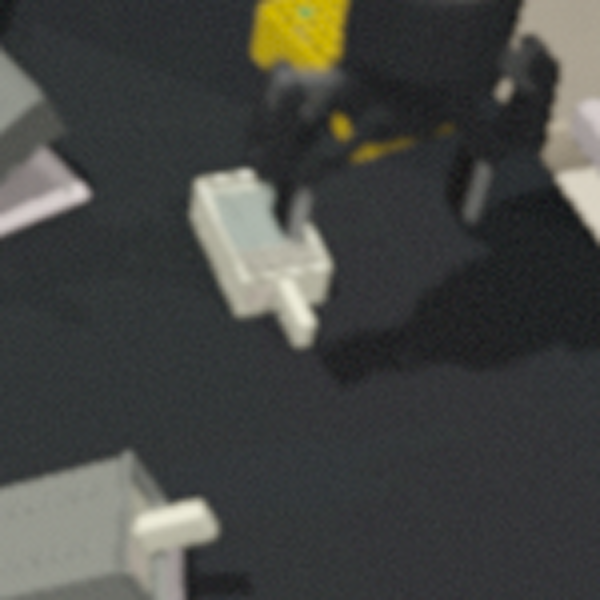

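View pics/6top.png

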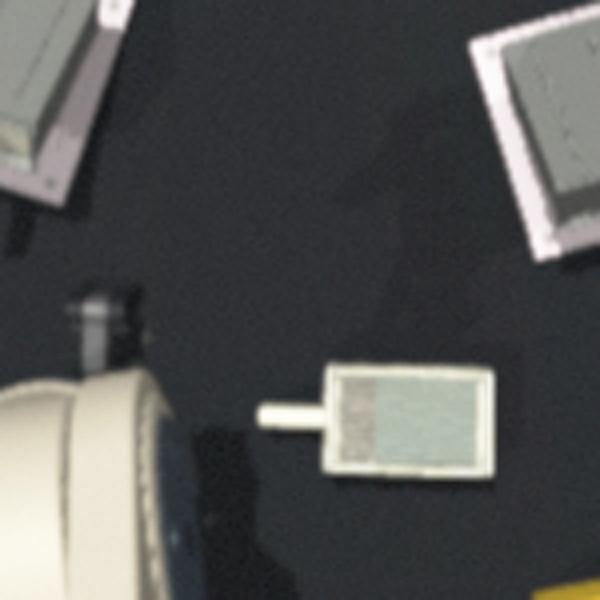

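The drawer stands flat, open side up. In the top zoom its rim corners are (323,364), (495,369), (494,478), (323,473) and the fin end is at (257,415).

```bash
python3 - <<'E'
from h import *
f=lambda x,y:((x+.5)/4-.5+230,(y+.5)/4-.5+190)
for c in [(323,364),(495,369),(494,478),(323,473)]: print(plane("top",f(*c),32).round(1))
for c in [(257,404),(257,427),(322,404),(322,427)]: print("fin",plane("top",f(*c),27).round(1))
E
```

```text
[459.4  -9.7  32. ]
[ 459.4 -105.4   32. ]
[ 400.3 -105.7   32. ]
[400.1 -11.3  32. ]
fin [436.   26.7  27. ]
fin [423.4  26.3  27. ]
fin [437.1  -9.6  27. ]
fin [424.5 -10.   27. ]
```

```bash
python3 - <<'E'
from h import *
plan([430,12,13],toolR(frame(np.pi/2,0)),1,1)
E
```

```text
t 10.5 tot deg [-0.  -0.3  0.6] dist 155.3 tool mm [ -3.2 139.7 -67.7]
[np.float64(-0.03), np.float64(-0.34), np.float64(0.65), np.float64(-0.32), np.float64(13.97), np.float64(-6.77), 1]
```

```bash
python3 -m crank '[[0,-0.3,0.6,-0.2,2,-2.2,1],[0,0,0,0,2,-2.2,1],[0,0,0,0,2,-2.2,1],[0,0,0,0,2.2,0,1],[0,0,0,0,2.2,0,1],[0,0,0,0,1.5,0,1],[0,0,0,0,0.5,0,1],[0,0,0,0,0,0,1],[0,0,0,0,0,0,1],[0,0,0,0,0,0,1]]'
python3 - <<'E'
from h import *
show()
plan([430,12,13],toolR(frame(np.pi/2,0)),1,1)
E
```

```text
clock: 11.33
eef_pos: [433.9, 11.2, 32.8]
tcp_rot: [-1.57, -0.011, 0.008]
contact_force: [0.3, 0.7, -0.3]
opening: 1.001
t 11.33 p [433.9  11.2  32.8] q [0.02 0.4  2.19 0.   0.54 0.01] f [ 0.3  0.7 -0.3] op 1.001
t 11.33 tot deg [-0.1  0.4  0.6] dist 20.2 tool mm [-4.1 19.7  0.8]
[np.float64(-0.06), np.float64(0.45), np.float64(0.64), np.float64(-0.41), np.float64(1.97), np.float64(0.08), 1]
```

```bash
python3 -m crank '[[0,0.4,0.6,-0.3,0.7,0,1],[0,0,0,-0.1,0.7,0.1,1],[0,0,0,0,0.5,0,1],[0,0,0,0,0,0,1],[0,0,0,0,0,0,0],[0,0,0,0,0,0,-0.5],[0,0,0,0,0,0,-0.5],[0,0,0,0,0,0,-0.5],[0,0,0,0,0,0,-0.5],[0,0,0,0,0,0,-0.5]]' 30
python3 - <<'E'
from h import *
import cv2
show()
plan([430,12,13],toolR(frame(np.pi/2,0)),1,1)
im=cams.grab_frame("side")[150:250,330:450]
cv2.imwrite("pics/s7.png",cv2.resize(im,None,fx=5,fy=5,interpolation=cv2.INTER_CUBIC))
E
```

```text
clock: 12.17
eef_pos: [431.9, 12.8, 14.8]
tcp_rot: [-1.57, -0.005, 0.001]
contact_force: [0.1, 0.2, -0.6]
opening: 0.25
t 12.17 p [431.9  12.8  14.8] q [0.03 0.44 2.2  0.   0.5  0.02] f [ 0.1  0.2 -0.6] op 0.25
t 12.17 tot deg [-0.1  0.1  0.3] dist 2.7 tool mm [-1.9  1.8 -0.8]
[np.float64(-0.06), np.float64(0.08), np.float64(0.29), np.float64(-0.19), np.float64(0.18), np.float64(-0.08), 1]
```

View pics/s7.png

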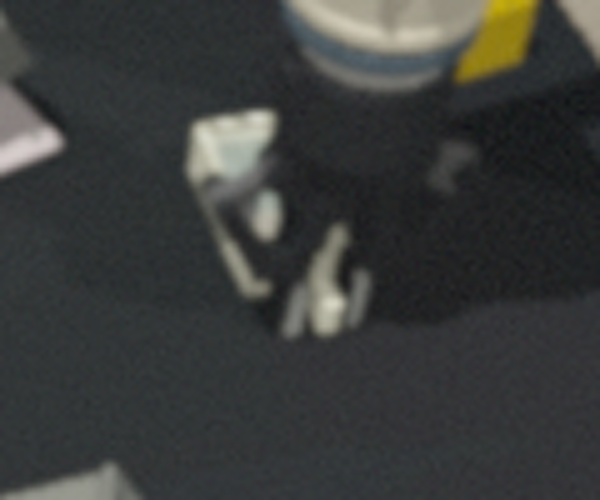

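The fingers straddle the fin at zoom (330,310). I'll centre and close.

```bash
python3 -m crank '[[0,0,0.3,-0.2,0.1,0,-0.5],[0,0,0,0,0,0,-0.5],[0,0,0,0,0,0,-0.7],[0,0,0,0,0,0,-0.9],[0,0,0,0,0,0,-1],[0,0,0,0,0,0,-1],[0,0,0,0,0,0,-1],[0,0,0,0,0,0,-1],[0,0,0,0,-0.2,0,-1],[0,0,0,0,-0.3,0,-1]]' 100
python3 - <<'E'
from h import *
show()
E
```

```text
clock: 13.05
eef_pos: [429.2, 12.8, 18.8]
tcp_rot: [-1.57, 0.002, 0.001]
contact_force: [-0.3, -0.3, -3.0]
opening: 0.095
t 13.05 p [429.2  12.8  18.8] q [0.03 0.43 2.2  0.   0.52 0.02] f [-0.3 -0.3 -3. ] op 0.095
```

```bash
python3 - <<'E'
from h import *
OA2=OA+SA@[0,-1.25,0]
P=OA2+SA@[-172,0,16]; print(P)
s,p,q=cur()
plan(P,toolR(SA,-1),20,-1)
E
```

```text
[ 415.59608845 -211.59710513  156.37627028]
t 13.05 tot deg [  19.  -105.5   26.3] dist 263.5 tool mm [ -14.1 -137.8 -224.2]
[np.float64(0.95), np.float64(-5.27), np.float64(1.31), np.float64(-0.07), np.float64(-0.69), np.float64(-1.12), -1]
[np.float64(0.95), np.float64(-5.27), np.float64(1.31), np.float64(-0.19), np.float64(-0.7), np.float64(-1.1), -1]
[np.float64(0.95), np.float64(-5.27), np.float64(1.31), np.float64(-0.3), np.float64(-0.72), np.float64(-1.06), -1]
[np.float64(0.95), np.float64(-5.27), np.float64(1.31), np.float64(-0.42), np.float64(-0.73), np.float64(-1.02), -1]
[np.float64(0.95), np.float64(-5.27), np.float64(1.31), np.float64(-0.52), np.float64(-0.73), np.float64(-0.96), -1]
[np.float64(0.95), np.float64(-5.27), np.float64(1.31), np.float64(-0.63), np.float64(-0.73), np.float64(-0.9), -1]
[np.float64(0.95), np.float64(-5.27), np.float64(1.31), np.float64(-0.72), np.float64(-0.73), np.float64(-0.82), -1]
[np.float64(0.95), np.float64(-5.27), np.float64(1.31), np.float64(-0.81), np.float64(-0.73), np.float64(-0.74), -1]
[np.float64(0.95), np.float64(-5.27), np.fl
[... 653 characters left out ...]
, -1]
[np.float64(0.95), np.float64(-5.27), np.float64(1.31), np.float64(-1.17), np.float64(-0.61), np.float64(0.0), -1]
[np.float64(0.95), np.float64(-5.27), np.float64(1.31), np.float64(-1.18), np.float64(-0.58), np.float64(0.12), -1]
[np.float64(0.95), np.float64(-5.27), np.float64(1.31), np.float64(-1.17), np.float64(-0.55), np.float64(0.24), -1]
[np.float64(0.95), np.float64(-5.27), np.float64(1.31), np.float64(-1.16), np.float64(-0.52), np.float64(0.36), -1]
[np.float64(0.95), np.float64(-5.27), np.float64(1.31), np.float64(-1.13), np.float64(-0.48), np.float64(0.47), -1]
[np.float64(0.95), np.float64(-5.27), np.float64(1.31), np.float64(-1.09), np.float64(-0.45), np.float64(0.58), -1]
```

```bash
python3 -m crank '[[0,0,0,0,-0.8,0,-1],[0,0,0,0,-1.4,0,-1],[0,0,0,0,-1.8,0,-1],[0,0,0,-0.2,-1.8,0,-1],[0,0,0,-0.3,-1.8,-0.5,-1],[0,0,0,-0.3,-1.8,-1,-1],[0,0,0,-0.3,-1.6,-1,-1],[0,0,0,-0.3,-1.2,-1,-1],[0,0,0,-0.3,-0.8,-1,-1],[0,0,0,0,-0.4,-1,-1]]'
python3 - <<'E'
from h import *
import cv2
show()
im=cams.grab_frame("side")[80:240,270:470]
cv2.imwrite("pics/s8.png",cv2.resize(im,None,fx=3.5,fy=3.5,interpolation=cv2.INTER_CUBIC))
OA2=OA+SA@[0,-1.25,0]
P=OA2+SA@[-172,0,16]; print(P)
plan(P,toolR(SA,-1),19,-1)
E
```

```text
clock: 13.88
eef_pos: [409.3, -42.9, 163.5]
tcp_rot: [-1.569, 0.004, 0.004]
contact_force: [0.5, 0.5, -1.6]
opening: 0.096
t 13.88 p [409.3 -42.9 163.5] q [-0.11  0.13  2.14  0.    0.88 -0.11] f [ 0.5  0.5 -1.6] op 0.096
[ 415.59608845 -211.59710513  156.37627028]
t 13.93 tot deg [  19.  -105.4   26.2] dist 167.7 tool mm [   5.     7.6 -167.5]
[np.float64(1.0), np.float64(-5.54), np.float64(1.38), np.float64(0.03), np.float64(0.04), np.float64(-0.88), -1]
[np.float64(1.0), np.float64(-5.54), np.float64(1.38), np.float64(-0.06), np.float64(0.02), np.float64(-0.88), -1]
[np.float64(1.0), np.float64(-5.54), np.float64(1.38), np.float64(-0.14), np.float64(0.01), np.float64(-0.87), -1]
[np.float64(1.0), np.float64(-5.54), np.float64(1.38), np.float64(-0.23), np.float64(0.0), np.float64(-0.85), -1]
[np.float64(1.0), np.float64(-5.54), np.float64(1.38), np.float64(-0.31), np.float64(-0.01), np.float64(-0.83), -1]
[np.float64(1.0), np.float64(-5.54), np.float64(1.38), np.float64(-0.39), np.float64(-0.01), np.float64(-0.79), -1]
[np.float64(1.0), np.float64(-5.54), np.float64(1.38), np.float6
[... 727 characters left out ...]
64(-0.37), -1]
[np.float64(1.0), np.float64(-5.54), np.float64(1.38), np.float64(-0.83), np.float64(0.03), np.float64(-0.3), -1]
[np.float64(1.0), np.float64(-5.54), np.float64(1.38), np.float64(-0.85), np.float64(0.05), np.float64(-0.22), -1]
[np.float64(1.0), np.float64(-5.54), np.float64(1.38), np.float64(-0.87), np.float64(0.06), np.float64(-0.13), -1]
[np.float64(1.0), np.float64(-5.54), np.float64(1.38), np.float64(-0.88), np.float64(0.08), np.float64(-0.05), -1]
[np.float64(1.0), np.float64(-5.54), np.float64(1.38), np.float64(-0.88), np.float64(0.1), np.float64(0.03), -1]
[np.float64(1.0), np.float64(-5.54), np.float64(1.38), np.float64(-0.87), np.float64(0.13), np.float64(0.12), -1]
```

View pics/s8.png

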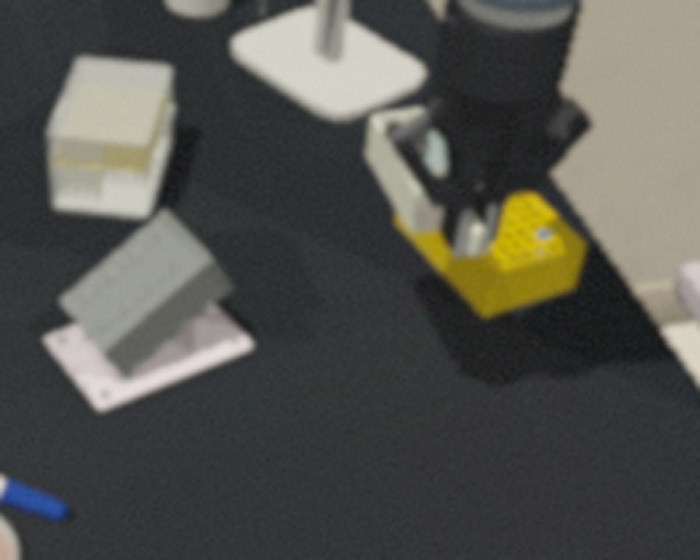

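The drawer hangs level from the fin at zoom (470,235). Next I turn it round; the gentle yaw with the tilt comes next.

```bash
python3 -m crank '[[1,-5.5,1.4,0,0,-0.9,-1],[1,-5.5,1.4,0,0,-0.9,-1],[1,-5.5,1.4,-0.1,0,-0.9,-1],[1,-5.5,1.4,-0.2,0,-0.9,-1],[1,-5.5,1.4,-0.3,0,-0.8,-1],[1,-5.5,1.4,-0.4,0,-0.8,-1],[1,-5.5,1.4,-0.5,0,-0.8,-1],[1,-5.5,1.4,-0.5,0,-0.7,-1],[1,-5.5,1.4,-0.6,0,-0.7,-1],[1,-5.5,1.4,-0.7,0,-0.6,-1]]'
python3 - <<'E'
from h import *
show()
OA2=OA+SA@[0,-1.25,0]
P=OA2+SA@[-172,0,16]
plan(P,toolR(SA,-1),8,-1)
E
```

```text
clock: 14.77
eef_pos: [412.0, -135.5, 163.6]
tcp_rot: [-1.296, 0.124, 1.027]
contact_force: [-0.2, 0.3, -1.6]
opening: 0.095
t 14.77 p [ 412.  -135.5  163.6] q [-0.29  0.32  1.92 -0.05  1.2  -1.27] f [-0.2  0.3 -1.6] op 0.095
t 14.77 tot deg [  8.4 -48.1  12.1] dist 76.5 tool mm [-61.9   3.  -44.9]
[np.float64(1.05), np.float64(-6.01), np.float64(1.51), np.float64(-0.77), np.float64(0.04), np.float64(-0.56), -1]
[np.float64(1.05), np.float64(-6.01), np.float64(1.51), np.float64(-0.83), np.float64(0.05), np.float64(-0.48), -1]
[np.float64(1.05), np.float64(-6.01), np.float64(1.51), np.float64(-0.87), np.float64(0.06), np.float64(-0.39), -1]
[np.float64(1.05), np.float64(-6.01), np.float64(1.51), np.float64(-0.9), np.float64(0.08), np.float64(-0.3), -1]
[np.float64(1.05), np.float64(-6.01), np.float64(1.51), np.float64(-0.93), np.float64(0.1), np.float64(-0.2), -1]
[np.float64(1.05), np.float64(-6.01), np.float64(1.51), np.float64(-0.94), np.float64(0.12), np.float64(-0.11), -1]
[np.float64(1.05), np.float64(-6.01), np.float64(1.51), np.float64(-0.94), np.float64(0.15), np.float64(-0.01), -1]
[np.float64(1.05), np.float64(-6.01), np.float64(1.51), np.float64(-0.94), np.float64(0.17), np.float64(0.09), -1]
```

```bash
python3 -m crank '[[1,-6,1.5,-0.8,0,-0.6,-1],[1,-6,1.5,-0.8,0,-0.5,-1],[1,-6,1.5,-0.9,0.1,-0.4,-1],[1,-6,1.5,-0.9,0.1,-0.3,-1],[1,-6,1.5,-0.9,0.1,-0.2,-1],[1,-6,1.5,-0.9,0.1,-0.1,-1],[1,-6,1.5,-0.9,0.1,0,-1],[1,-6,1.5,-0.9,0.2,0.1,-1],[0,0,0,0,0,0,-1],[0,0,0,0,0,0,-1]]'
python3 - <<'E'
from h import *
import cv2
show()
OA2=OA+SA@[0,-1.25,0]
P=OA2+SA@[-172,0,16]
plan(P,toolR(SA,-1),1,-1)
im=cams.grab_frame("side")[70:200,270:430];cv2.imwrite("pics/f9.png",im)
cv2.imwrite("pics/s9.png",cv2.resize(im,None,fx=5,fy=4.6,interpolation=cv2.INTER_CUBIC))
E
```

```text
clock: 15.6
eef_pos: [417.3, -212.6, 157.0]
tcp_rot: [-1.079, -0.011, 1.925]
contact_force: [-0.3, -0.3, -1.5]
opening: 0.094
t 15.6 p [ 417.3 -212.6  157. ] q [-0.28  0.44  1.82 -0.29  1.31 -2.07] f [-0.3 -0.3 -1.5] op 0.094
t 15.6 tot deg [-0.2  2.3 -0.6] dist 2.1 tool mm [1.5 1.2 0.8]
[np.float64(-0.19), np.float64(2.33), np.float64(-0.55), np.float64(0.15), np.float64(0.12), np.float64(0.08), -1]
```

View pics/s9.png

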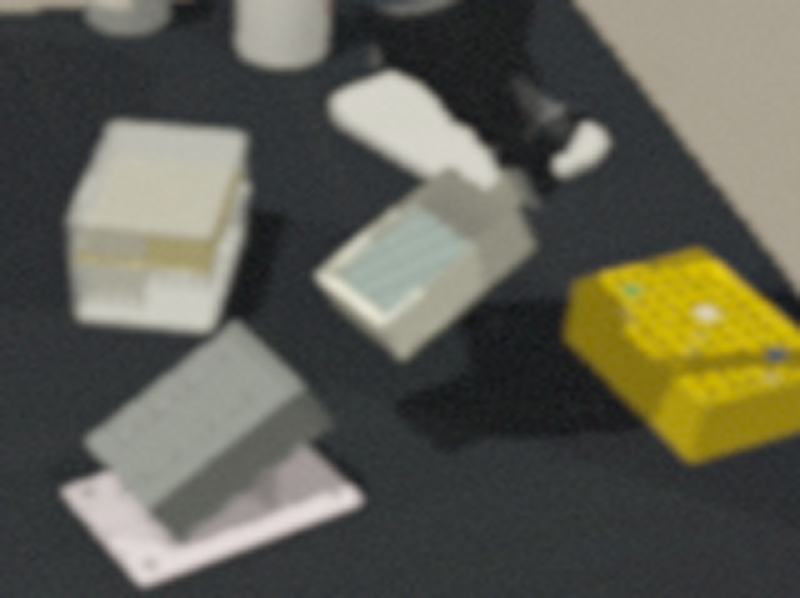

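```bash
python3 -m crank '[[-0.2,2.3,-0.5,0.1,0.1,0.1,-1],[0,0,0,0,0,0,-1],[0,0,0,0,0,0,-1],[0,0,0,0,0,0,-1],[0,0,0,0,0,0,-1],[0,0,0,0,0,0,-1],[0,0,0,0,0,0,-1],[0,0,0,0,0,0,-1],[0,0,0,0,0,0,-1],[0,0,0,0,0,0,-1]]'
python3 - <<'E'
from h import *
import cv2
show()
OA2=OA+SA@[0,-1.25,0]
s,p,q=cur(); T=q.as_matrix(); F=np.array([-T[:,2],T[:,0],-T[:,1]]).T
print("err",SA.T@(p-OA2), np.degrees(Ro.from_matrix(SA.T@F).as_rotvec()))
im=cams.grab_frame("side")[100:200,270:390];k=6
big=cv2.resize(im,None,fx=k,fy=k,interpolation=cv2.INTER_CUBIC)
O=p+F@[70.8,0,-13.8]
for c in [(46,28,32),(46,-28,32),(46,28,0),(-46,28,0),(-46,28,32)]:
    u=(proj("side",O+F@c)-[270,100]+.5)*k-.5; print(c,u.round(0)); cv2.circle(big,tuple(int(v) for v in u),2,(0,0,255),-1)
for c in [(0,31,-3),(0,31,37),(0,-31,37),(95,31,37)]:
    u=(proj("side",OA2+SA@c)-[270,100]+.5)*k-.5; cv2.circle(big,tuple(int(v) for v in u),2,(0,255,0),-1)
cv2.imwrite("pics/s10.png",big)
E
```

```text
clock: 16.48
eef_pos: [415.5, -210.4, 157.6]
tcp_rot: [-1.086, 0.003, 1.876]
contact_force: [-0.5, 0.1, -1.0]
opening: 0.093
t 16.48 p [ 415.5 -210.4  157.6] q [-0.28  0.44  1.82 -0.27  1.31 -2.03] f [-0.5  0.1 -1. ] op 0.093
err [-172.33999072    1.1602051    17.25984395] [ 0.07868664 -0.20034181 -0.53756167]
(46, 28, 32) [451. 237.]
(46, -28, 32) [380. 167.]
(46, 28, 0) [477. 280.]
(-46, 28, 0) [644. 141.]
(-46, 28, 32) [623.  93.]
```

View pics/s10.png

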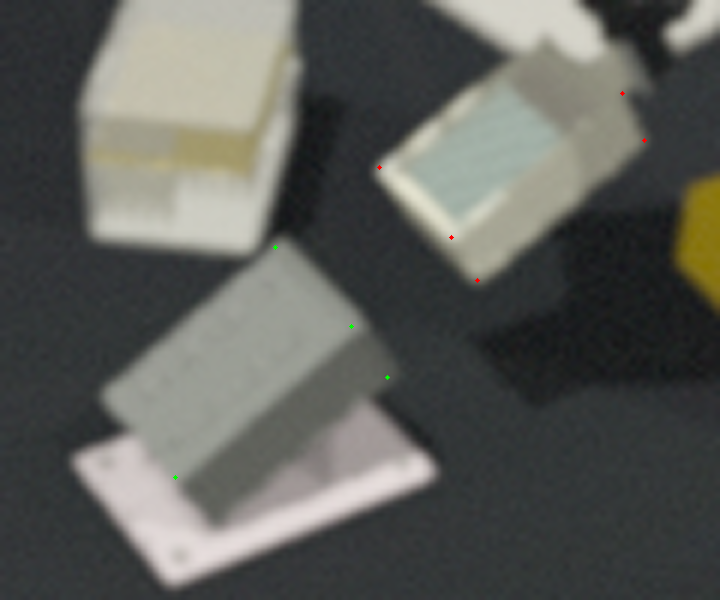

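```bash
python3 -m crank '[[0,-0.5,0,-0.1,0.2,-0.8,-1],[0,0,0,0,0,-0.8,-1],[0,0,0,0,0,-0.8,-1],[0,0,0,0,0,-0.8,-1],[0,0,0,0,0,-0.7,-1],[0,0,0,0,0,-0.3,-1],[0,0,0,0,0,0,-1],[0,0,0,0,0,0,-1],[0,0,0,0,0,0,-1],[0,0,0,0,0,0,-1]]'
cat >> h.py <<'E'
OA2=OA+SA@[0,-1.25,0]
def err():
    s,p,q=show(); T=q.as_matrix(); F=np.array([-T[:,2],T[:,0],-T[:,1]]).T
    f=np.array(s["contact_force"])
    print("sleeve xyz",(SA.T@(p-OA2)).round(1),"rot",np.degrees(Ro.from_matrix(SA.T@F).as_rotvec()).round(2),"f sleeve",(SA.T@f).round(1),"torque",(SA.T@s["wrist_torque"]).round(2))
E
python3 -c "
from h import *
err()"
```

```text
clock: 17.37
eef_pos: [454.8, -198.6, 132.8]
tcp_rot: [-1.085, -0.002, 1.886]
contact_force: [0.0, 0.2, -1.6]
opening: 0.093
t 17.37 p [ 454.8 -198.6  132.8] q [-0.25  0.51  1.75 -0.26  1.3  -2.01] f [ 0.   0.2 -1.6] op 0.093
sleeve xyz [-124.5    0.2   14.5] rot [ 0.09 -0.15  0.08] f sleeve [ 0.8  0.2 -1.4] torque [-0.03 -0.27  0.03]
```

```bash
python3 - <<'E'
from h import *
import cv2
im=cams.grab_frame("side")[100:200,270:390];k=6
cv2.imwrite("pics/s11.png",cv2.resize(im,None,fx=k,fy=k,interpolation=cv2.INTER_CUBIC))
E
```

```text
(no output)
```

View pics/s11.png

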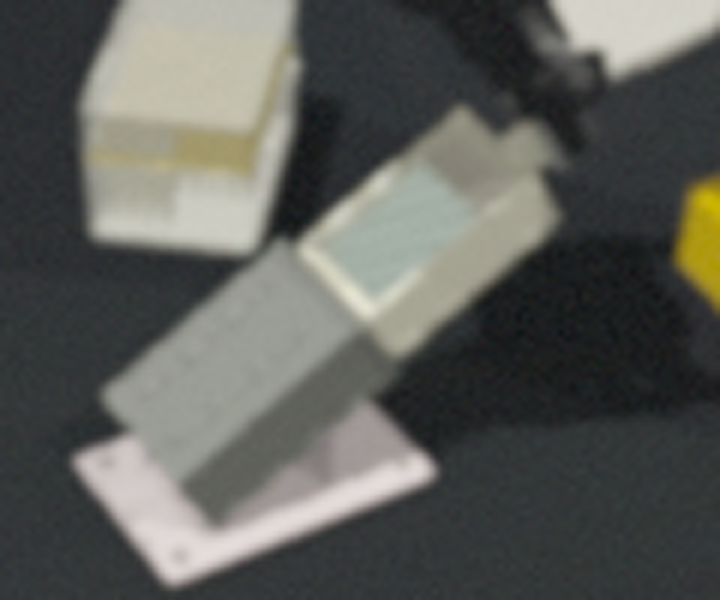

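The drawer sits at the mouth, in line, with its blank end at zoom (300,250)–(395,355). I'll enter slowly.

```bash
python3 -m crank '[[0,0,0,0,0,-0.3,-1],[0,0,0,0,0,-0.3,-1],[0,0,0,0,0,-0.3,-1],[0,0,0,0,0,-0.2,-1],[0,0,0,0,0,-0.2,-1],[0,0,0,0,0,-0.2,-1],[0,0,0,0,0,0,-1],[0,0,0,0,0,0,-1],[0,0,0,0,0,0,-1],[0,0,0,0,0,0,-1]]'
python3 -c "
from h import *
err()"
```

```text
clock: 18.25
eef_pos: [468.5, -194.4, 125.6]
tcp_rot: [-1.085, -0.002, 1.885]
contact_force: [-0.4, -1.0, -1.9]
opening: 0.094
t 18.25 p [ 468.5 -194.4  125.6] q [-0.24  0.54  1.73 -0.25  1.3  -2.  ] f [-0.4 -1.  -1.9] op 0.094
sleeve xyz [-108.4    0.    14.9] rot [ 0.08 -0.19  0.04] f sleeve [ 0.2 -0.8 -2. ] torque [-0.01 -0.24  0.01]
```

```bash
python3 -m crank '[[0,0,0,0,0,-0.3,-1],[0,0,0,0,0,-0.3,-1],[0,0,0,0,0,-0.3,-1],[0,0,0,0,0,-0.3,-1],[0,0,0,0,0,-0.3,-1],[0,0,0,0,0,-0.3,-1],[0,0,0,0,0,-0.3,-1],[0,0,0,0,0,-0.3,-1],[0,0,0,0,0,0,-1],[0,0,0,0,0,0,-1]]'
python3 - <<'E'
from h import *
import cv2
err()
im=cams.grab_frame("side")[100:200,270:390];k=6
cv2.imwrite("pics/s12.png",cv2.resize(im,None,fx=k,fy=k,interpolation=cv2.INTER_CUBIC))
E
```

```text
clock: 19.08
eef_pos: [491.0, -187.0, 112.9]
tcp_rot: [-1.085, -0.002, 1.885]
contact_force: [-0.1, -0.1, -0.8]
opening: 0.096
t 19.08 p [ 491.  -187.   112.9] q [-0.22  0.58  1.69 -0.25  1.31 -1.99] f [-0.1 -0.1 -0.8] op 0.096
sleeve xyz [-81.5   0.1  14.9] rot [ 0.08 -0.19  0.04] f sleeve [ 0.3 -0.  -0.7] torque [ 0.07 -0.26  0.01]
```

View pics/s12.png

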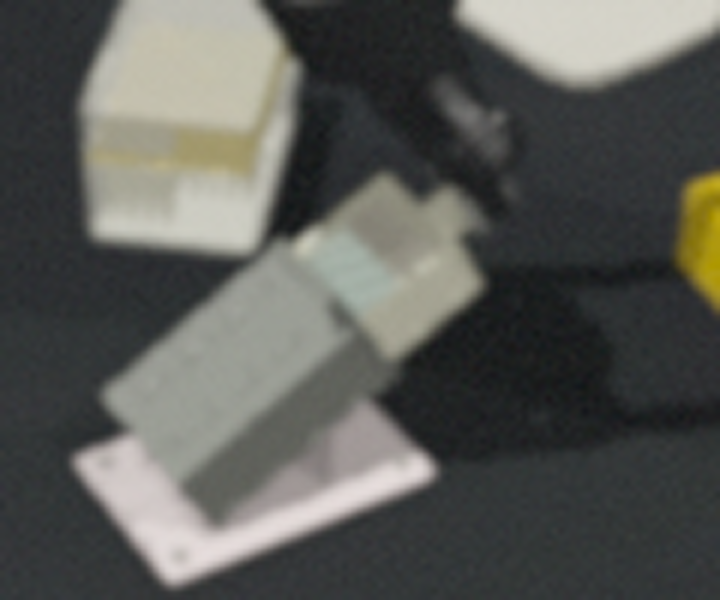

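It is sliding in freely, about half the tray inside. I'll continue.

```bash
python3 -m crank '[[0,0,0,0,0,-0.4,-1],[0,0,0,0,0,-0.4,-1],[0,0,0,0,0,-0.4,-1],[0,0,0,0,0,-0.4,-1],[0,0,0,0,0,-0.4,-1],[0,0,0,0,0,-0.4,-1],[0,0,0,0,0,-0.4,-1],[0,0,0,0,0,-0.4,-1],[0,0,0,0,0,-0.4,-1],[0,0,0,0,0,0,-1]]'
python3 - <<'E'
from h import *
err()
E
```

```text
clock: 19.97
eef_pos: [524.7, -176.0, 94.3]
tcp_rot: [-1.086, -0.001, 1.885]
contact_force: [-0.6, 0.0, -1.7]
opening: 0.095
t 19.97 p [ 524.7 -176.    94.3] q [-0.19  0.64  1.62 -0.23  1.32 -1.97] f [-0.6  0.  -1.7] op 0.095
sleeve xyz [-41.6   0.1  15. ] rot [ 0.08 -0.21  0.03] f sleeve [ 0.3  0.2 -1.7] torque [ 0.03 -0.24  0.07]
```

```bash
python3 -m crank '[[0,0,0,0,0,-0.3,-1],[0,0,0,0,0,-0.3,-1],[0,0,0,0,0,-0.3,-1],[0,0,0,0,0,-0.2,-1],[0,0,0,0,0,-0.1,-1],[0,0,0,0,0,-0.1,-1],[0,0,0,0,0,-0.1,-1],[0,0,0,0,0,0,-1],[0,0,0,0,0,0,-1],[0,0,0,0,0,0,-1]]'
python3 - <<'E'
from h import *
err()
E
```

```text
clock: 20.8
eef_pos: [537.4, -171.9, 87.0]
tcp_rot: [-1.085, -0.002, 1.885]
contact_force: [-1.0, -0.1, -2.0]
opening: 0.093
t 20.8 p [ 537.4 -171.9   87. ] q [-0.18  0.67  1.59 -0.23  1.32 -1.96] f [-1.  -0.1 -2. ] op 0.093
sleeve xyz [-26.3   0.1  14.9] rot [ 0.09 -0.17  0.03] f sleeve [ 0.   0.3 -2.2] torque [ 0.05 -0.28  0.01]
```

Next, 1 mm rows until it bottoms out.

```bash
python3 -m crank '[[0,0,0,0,0,-0.1,-1],[0,0,0,0,0,-0.1,-1],[0,0,0,0,0,-0.1,-1],[0,0,0,0,0,0,-1],[0,0,0,0,0,0,-1],[0,0,0,0,0,0,-1],[0,0,0,0,0,0,-1],[0,0,0,0,0,0,-1],[0,0,0,0,0,0,-1],[0,0,0,0,0,0,-1]]'
python3 - <<'E'
from h import *
err()
E
```

```text
clock: 21.63
eef_pos: [540.1, -171.1, 85.7]
tcp_rot: [-1.085, -0.002, 1.885]
contact_force: [-0.9, -0.0, -2.8]
opening: 0.091
t 21.63 p [ 540.1 -171.1   85.7] q [-0.18  0.67  1.59 -0.23  1.32 -1.96] f [-0.9 -0.  -2.8] op 0.091
sleeve xyz [-23.2   0.1  15.1] rot [ 0.09 -0.18  0.02] f sleeve [ 0.6  0.2 -2.9] torque [ 0.01 -0.24 -0.  ]
```

```bash
python3 -m crank '[[0,0,0,0,0,-0.1,-1],[0,0,0,0,0,-0.1,-1],[0,0,0,0,0,-0.1,-1],[0,0,0,0,0,-0.1,-1],[0,0,0,0,0,0,-1],[0,0,0,0,0,0,-1],[0,0,0,0,0,0,-1],[0,0,0,0,0,0,-1],[0,0,0,0,0,0,-1],[0,0,0,0,0,0,-1]]'
python3 - <<'E'
from h import *
import cv2
err()
im=cams.grab_frame("side")[100:200,270:390];k=6
cv2.imwrite("pics/s13.png",cv2.resize(im,None,fx=k,fy=k,interpolation=cv2.INTER_CUBIC))
E
```

```text
clock: 22.47
eef_pos: [540.2, -171.3, 85.7]
tcp_rot: [-1.077, -0.002, 1.884]
contact_force: [-2.8, -1.1, 0.9]
opening: 0.095
t 22.47 p [ 540.2 -171.3   85.7] q [-0.18  0.68  1.58 -0.23  1.33 -1.96] f [-2.8 -1.1  0.9] op 0.095
sleeve xyz [-23.2  -0.2  15. ] rot [0.12 0.32 0.02] f sleeve [-3.1 -0.2 -0.6] torque [0.04 0.04 0.09]
```

View pics/s13.png

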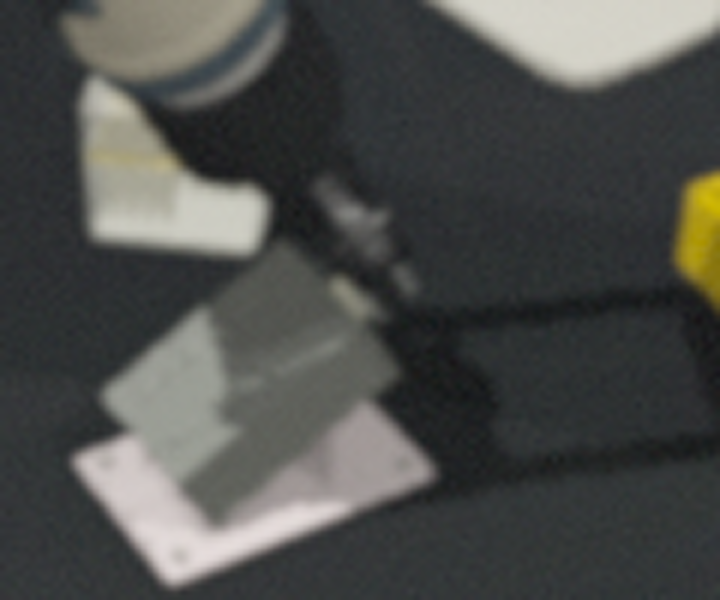

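```bash
python3 -m crank '[[0,0,0,0,0,-0.3,-1],[0,0,0,0,0,-0.3,-1],[0,0,0,0,0,-0.4,-1],[0,0,0,0,0,-0.4,-1],[0,0,0,0,0,0,-1],[0,0,0,0,0,0,-1],[0,0,0,0,0,0,-1],[0,0,0,0,0,0,-1],[0,0,0,0,0,0,-1],[0,0,0,0,0,0,-1]]'
python3 - <<'E'
from h import *
err()
E
```

```text
clock: 23.35
eef_pos: [540.4, -171.5, 86.2]
tcp_rot: [-1.047, -0.004, 1.883]
contact_force: [-4.0, -0.2, 2.1]
opening: 0.093
t 23.35 p [ 540.4 -171.5   86.2] q [-0.17  0.69  1.56 -0.24  1.37 -1.95] f [-4.  -0.2  2.1] op 0.093
sleeve xyz [-23.3  -0.4  15.6] rot [ 0.24  2.03 -0.01] f sleeve [-4.4  1.1  0.1] torque [-0.02  0.09  0.01]
```

It stops dead at x = −23.3 in my frame, where home was predicted at −24.3, and a harder push only pivots the wrist, so it has bottomed. I'll undo the 2° pivot and release.

```bash
python3 -m crank '[[-1,0,0,0,0,0,-1],[-1,0,0,0,0,0,-1],[0,0,0,0,0,0,-1],[0,0,0,0,0,0,-0.8],[0,0,0,0,0,0,-0.6],[0,0,0,0,0,0,-0.3],[0,0,0,0,0,0,0],[0,0,0,0,0,0,0.3],[0,0,0,0,0,0,0.3],[0,0,0,0,0,0,0.3]]'
python3 - <<'E'
from h import *
err()
E
```

```text
clock: 24.18
eef_pos: [542.2, -171.1, 85.5]
tcp_rot: [-1.09, -0.003, 1.883]
contact_force: [0.2, -0.3, 0.3]
opening: 0.648
t 24.18 p [ 542.2 -171.1   85.5] q [-0.18  0.67  1.58 -0.23  1.32 -1.96] f [ 0.2 -0.3  0.3] op 0.648
sleeve xyz [-21.4  -0.6  15.8] rot [ 0.2  -0.43 -0.04] f sleeve [-0.  -0.4  0.3] torque [-0.03 -0.22  0.01]
```

Released. I'll retract square to the floor and then clear the view.

```bash
python3 -m crank '[[0,0,0,0,-0.5,0,0.3],[0,0,0,0,-1,0,0.3],[0,0,0,0,-2,0,0.3],[0,0,0,0,-3,0,0.3],[0,0,0,0,-3,0,0.3],[0,0,0,0,-3,0,0.3],[0,0,0,2,-2,1,0.3],[0,0,0,4,0,1,0.3],[0,0,0,4,0,1,0.3],[0,0,0,4,0,1,0.3]]'
python3 -m crank '[[0,0,0,4,0,0.5,0.3],[0,0,0,4,0,0.5,0.3],[0,0,0,4,0,0.5,0.3],[0,0,0,4,0,0.5,0.3],[0,0,0,4,0,0,0.3],[0,0,0,0,0,0,0.3],[0,0,0,0,0,0,0.3],[0,0,0,0,0,0,0.3],[0,0,0,0,0,0,0.3],[0,0,0,0,0,0,0.3]]'
python3 - <<'E'
from h import *
import cv2
err()
im=cams.grab_frame("side");cv2.imwrite("pics/fs14.png",im)
cv2.imwrite("pics/s14.png",cv2.resize(im[100:200,270:390],None,fx=6,fy=6,interpolation=cv2.INTER_CUBIC))
im=cams.grab_frame("top");cv2.imwrite("pics/ft14.png",im)
cv2.imwrite("pics/t14.png",cv2.resize(im[170:280,190:430],None,fx=3.3,fy=3.3,interpolation=cv2.INTER_CUBIC))
E
```

```text
clock: 25.02
eef_pos: [535.9, -28.4, 244.7]
tcp_rot: [-1.094, -0.001, 1.876]
contact_force: [1.9, -0.4, -0.1]
opening: 0.648
clock: 25.85
eef_pos: [454.6, 170.6, 265.0]
tcp_rot: [-1.106, -0.003, 1.883]
contact_force: [-0.0, -0.8, 0.1]
opening: 0.652
t 25.85 p [454.6 170.6 265. ] q [ 0.34  0.38  1.63  0.02  1.6  -1.54] f [-0.  -0.8  0.1] op 0.652
sleeve xyz [-86.  351.5 184.7] rot [ 0.21 -1.37  0.  ] f sleeve [-0.3 -0.8 -0.1] torque [ 0.02 -0.21 -0.06]
```

View pics/s14.png

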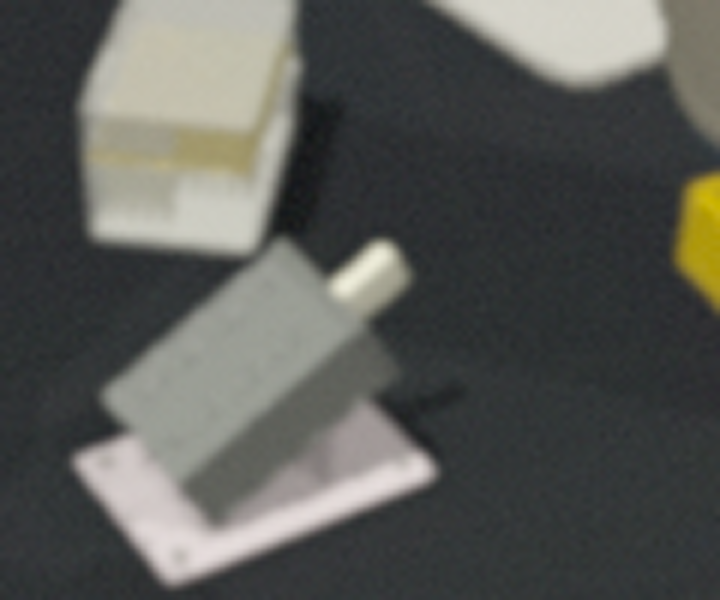

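View pics/t14.png

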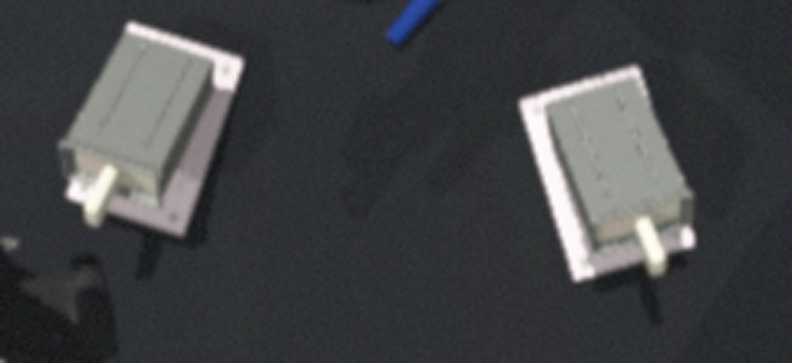

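Both boxes now look alike: tray inside, fin out, at top zoom (650,245) for file_a and (100,195) for file_b. One numeric check on the fin's end follows.

```bash
python3 - <<'E'
from h import *
for d in(46.5,49.5):
  for c in [(-84,5,27),(-84,-5,27),(-84,5,5)]:
    P=OA2+SA@(np.array([d,0,0])+c)
    print(d,c,"side zoom",((proj("side",P)-[270,100]+.5)*6).round(0),"top zoom",((proj("top",P)-[190,170]+.5)*3.3).round(0))
E
```

```text
46.5 (-84, 5, 27) side zoom [397. 248.] top zoom [653. 264.]
46.5 (-84, -5, 27) side zoom [384. 236.] top zoom [668. 259.]
46.5 (-84, 5, 5) side zoom [416. 278.] top zoom [653. 280.]
49.5 (-84, 5, 27) side zoom [391. 253.] top zoom [652. 260.]
49.5 (-84, -5, 27) side zoom [379. 241.] top zoom [667. 255.]
49.5 (-84, 5, 5) side zoom [410. 282.] top zoom [651. 276.]
```

```bash
python3 -c "
from rig import order
print(order.sign_off())"
```

```text
the job is handed in; nothing more can be done
None
```

I turned the drawer in the right-hand box (`file_a`) end for end and pushed it home with the pull facing out. I handed the job in at about 26 s of the 58 s allowed.

- **Sequence:** I gripped the blank end, pulled the drawer straight out and set it flat on the bare bench. I then took it by the fin, turned it round, slid it back in blank end first until it stopped, and let go. The open side stayed up throughout.
- **Fully home:** The drawer stopped within about 1 mm of the predicted home position. A harder push only tilted the wrist by about 2°. After release, the fin end matched the projected home position in the side view to about 1 mm. I only checked the top view by eye.
- **Other box:** I never touched `drawer_b`. In the last pictures its tray is inside with the fin out, like `drawer_a`.
- **Robot:** At hand-in the gripper was open and well clear. The force readings I took after each move stayed below 6 N.

None of these checks failed. The one oddity is that the harder push read only about 4 N at the wrist, so I judged "home" from where the drawer stopped and the pictures rather than from a force peak.

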